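Set the cutting depth on a tyre truer and shut its guard

TASK

On the blue tyre-truing machine, turn the black feed dial anticlockwise (seen from above) all the way back to its stop, then feed it in exactly three clicks clockwise, counting the clicks by feel. After that press the orange guard down until it snaps fully shut, and let go. Do not disturb the other things on the table.

Things in the scene. Friction and masses are not known exactly. Their poses are not given: they have to be found in the camera images.
- truer: Tyre-truing machine, bolted down, on a blue base plate 200 (x) by 280 (y) by 12 mm. Origin: centre of the plate's underside, on the table; x runs from its front (latch post) to its back (guard hinge), y from the dial's side to the guard's side, z up. Dial axis at x 0, y -85 mm; the guarded tyre chamber is centred at y +65 mm.
- block_top (a point): Centre of the top of the 80 mm square aluminium feed block under the dial, 70 mm above the table. 14 mm of free height lies between it and the dial's underside.
- dial_centre (a point): Centre of the feed dial, 99 mm above the table, fixed to the machine (it does not turn). The dial is an unmarked round ribbed black knob, 54 mm across and 30 mm high, axis vertical. Clockwise from above feeds the cutter in. It has slack on its drive: after each reversal it turns freely for up to about half a click before it drives.
- dial_top (a point): Centre of the dial's red top, 114 mm above the table. A spring ball gives even clicks, each well under 45 degrees: resistance rises to 0.3 to 0.5 N m, fades, then is gone (under 0.1) as the ball drops into the next notch and stays; let go earlier, it falls back. The start is 2 to 4 clicks in from the anticlockwise stop, a solid end at the notch to count from: over 0.8 N m is surely the stop.
- cutter (a point): Top of the brass cutter (80 mm high) on the small steel slide that the dial drives. It moves towards the machine's +y, 0.5 mm for each click (too little to count on a single reading). In the machine's frame its y is 0.0 mm with the dial in the notch at the stop, and 1.5 mm in the third notch.
- guard (a joint): Angle of the orange guard lid, rad: 0 fully shut, larger is more open; starts at 0.5 to 0.9. The lid is 150 by 120 mm, 6 mm thick; a stiff hinge at its back edge keeps it where it is left. From about 0.12 to 0.05 rad a pin under it must be pushed past a spring ball in the latch post, about 8 to 18 N at the tab; then it snaps to 0 and stays.
- guard_tab (a point): Centre of the upper face of the guard's front tab (24 by 50 mm, black rubber pad on orange), the place to press; 158 mm from the hinge line, and 92 mm above the table when the guard is shut. Its frame turns with the guard: z is the outward normal of the lid's upper face.
- guard_hinge (a point): Point on the guard's hinge line at the middle of its width, 85 mm above the table; the hinge runs along the machine's y, and the lid reaches from here towards the machine's -x. The lid's upper face lies 6 mm off the hinge line.
- tyre_yellow: Bystander: black tyre with yellow rim, 70 mm across, 30 mm high, lying flat near the dial side of the machine. Origin under its centre.
- tyre_green: Bystander: black tyre with green rim, 70 mm across, 30 mm high. Origin under its centre.
- tyre_white: Bystander: black tyre with white rim, 70 mm across, 30 mm high. Origin under its centre.
- spray: Bystander: standing spray can, 64 mm across, 190 mm high. Origin under its centre.
- oil: Bystander: standing small bottle, 44 mm across, 100 mm high. Origin under its centre.
- driver: Bystander: screwdriver with orange handle, 180 mm long, lying behind the machine. Origin under its middle.
- radio: Bystander: black hand transmitter lying flat, body 70 by 110 by 60 mm with an aerial. Origin under the body's centre.

How it is judged:
By the outcome, as a careful person would: the job done as asked, in the order asked, and still so for the second after the job is handed in, with the robot touching nothing.
It also fails if it takes over 72 s, if anything falls off the work surface, if the arm or the gripper's body presses on something with over 40 N, if the wrist force passes 120 N, or if a joint passes its speed limit or range.

ROBOT

A 6-joint arm with a two-finger parallel gripper is mounted at the origin on the work surface. World frame = base frame: x ahead of the robot, y to its left, z up, the work surface at z = 0. Lengths are in m, angles in degrees, forces in N, time in s.
With the tool pointing down it reaches from about 0.225 to 0.875 m from the base axis. Payload 3.4 kg.
Tool frame: the origin (TCP) lies at the very end of the fingers, on their centre line; the grasp point (between the pads) lies 19 mm behind it (ctrl.hold_point_z is the distance from the TCP to the grasp point, in m); z points along the fingers, y is the line along which they close (so a half turn about z gives the same grasp; the last joint's range is limited). The gripper opens to 85 mm and grips with 20 to 120 N. Pads are 22 mm wide; open, the fingers measure 114 mm over their backs; the gripper's body (76 mm by 85 mm) begins 54 mm behind the grasp point. The pads swing forward as they close: fully open they stand 13 mm farther back than shut.
Start: joints at [-81.761, 15.808, 86.224, -0, 77.962, -6.933], TCP at [0.15, -0.555, 0.231] pointing down, gripper open.
Joint ranges: [-165.64, 165.64], [-43.16, 119.46], [12.63, 154.43], [-67.54, 247.53], [6.08, 155.33], [-154.97, 154.97]. Speed limits (degrees/s): [147.25, 147.25, 180, 180, 180, 180].

INTERFACE

Orientations are given as a 3x3 rotation matrix whose columns are the frame's x, y, z axes.
In Python, from workcell import readout, capture, camera_info, workorder, ctrl gives the robot as it stands. The module is installed in compiled form; this text tells all that it offers.
- The arm moves only by the tool carry_out, never from a script. Its argument "increments" is a list of rows, each a list of 2 entries, a list of its own where there are three numbers: the shift along the tool's x, y, z normalised to -1 to 1, where 1 is 0.1 m, then the turn, a rotation vector about the tool's x, y, z normalised to -1 to 1, where 1 is 2 rad. In form: [[[x, y, z], [wx, wy, wz]], ...]. A call has 1 to 5 rows; each row shifts and turns the commanded pose from where the row before left it, along the tool's axes as they then stand; what a row does not reach is not made up. A row lasts 1/12 s, in which the tool goes at most 41.7 mm and 7.16 degrees, less where a joint would pass 70% of its speed; a pose out of reach is approached as far as the arm can. A call with a number of a shift or a turn outside -1 to 1 is refused whole. A call with a gripper value outside its range is refused whole. "fingers" is the opening, from -1 (shut) to 1 (fully open), set as the call begins (left out, the last holds). The fingers move at their own pace and stop on an object; the grip force is fixed at half the most. Time passes only in rows, so rows that do not move let the fingers close. It gives the time, the measured TCP pose, the force, the opening and the grip force at its end, in the units of the state.
- readout.get_obs(): the state, without advancing time (a new reading comes with each control period).
- capture(name): name is "scene" or "top" or "wrist"; returns the picture (420x560x3 uint8, red, green, blue); there is no depth.
- camera_info(name): a dict with "camera_matrix" (3x3 intrinsics, pixels), "rvec" (rotation vector, rad) and "tvec" (3), from world to camera coordinates, as OpenCV has them. Camera axes: x right, y down, z forward; pixel columns grow to the right and rows downward; lengths in m; the calibration is good to about 2 mm. A picture is of the moment at which its call begins: read the wrist's pose just before it. camera_info takes no time and is no camera call; for the wrist camera it gives the pose at the moment of the call.
- workorder.job_done(): hands the job in; it is judged then, once.
The state is a dict: "clock": time; "qpos": joint angles; "joint_vel": joint speeds; "joint_efforts": joint torques, N m; "eef_pos": TCP position; "eef_rot": TCP orientation; "wrist_force": force on the tool from outside, world axes, zero at the start; "torque": the same for the moment, N m; "opening": finger opening in m; "grip_force": force on a finger pad.
Only numpy, scipy, OpenCV 4.12 (cv2) and the standard library are available. Lean on these libraries where they do the work, as an engineer would, in place of code of your own. Each camera call takes 0.05 s, during which the arm holds its last target. There are 200 camera calls.

## Working session

There is one attempt and no reset: what is moved stays moved. The work goes in short steps, Python scripts to look and compute and a tool call to move; the robot and the scene stay as the last step left them, time stands still between calls to the robot, and variables do not carry over. Pictures are saved under pics/ and viewed, at most 10 in all, crops included, and the job is handed in when it is done.

Besides the shell and the picture viewer there is one more tool, called after ">>>" by a JSON object that holds its "method" and its "body". carry_out: Moves the arm, as the interface text tells. Scaled input: -1 to 1 covers 0.1 m each way for a shift and 2 rad each way for a turn. Its arguments: {"type":"object","properties":{"increments":{"type":"array","items":{"type":"array"}},"fingers":{"type":"number"}},"required":["increments"]}

```bash
mkdir -p pics; python3 - <<'E'
from workcell import readout, capture, camera_info
import cv2,numpy as np
o=readout.get_obs(); print({k:np.round(v,3).tolist() for k,v in o.items()})
for n in ("scene","top"):
    im=capture(n); cv2.imwrite(f"pics/{n}0.png",im[:,:,::-1]); c=camera_info(n); print(n,c)
E
```

```text
{'clock': 0.0, 'qpos': [-81.762, 15.849, 86.294, 0.0, 77.962, -6.932], 'joint_vel': [0.011, 0.002, -0.026, -0.074, 0.026, 0.065], 'joint_efforts': [0.001, -41.677, -24.581, -0.0, 0.011, -0.0], 'eef_pos': [0.15, -0.554, 0.23], 'eef_rot': [[0.965, 0.262, -0.0], [0.262, -0.965, 0.002], [0.0, -0.002, -1.0]], 'wrist_force': [0.067, 0.124, 0.235], 'torque': [0.032, 0.038, 0.012], 'grip_force': 0.0, 'opening': 0.086}
scene {'camera_matrix': array([[446.013454  ,   0.        , 278.56217734],
       [  0.        , 446.013454  , 211.24949099],
       [  0.        ,   0.        ,   1.        ]]), 'rvec': array([ 1.76528525,  1.93110983, -0.65891682]), 'tvec': array([ 0.05282147, -0.38774154,  1.523935  ])}
top {'camera_matrix': array([[493.07216842,   0.        , 280.63359665],
       [  0.        , 493.07216842, 215.05133833],
       [  0.        ,   0.        ,   1.        ]]), 'rvec': array([ 2.19163263, -2.16596316,  0.10573808]), 'tvec': array([-0.01211745,  0.57047857,  1.31437159])}
```

View pics/scene0.png

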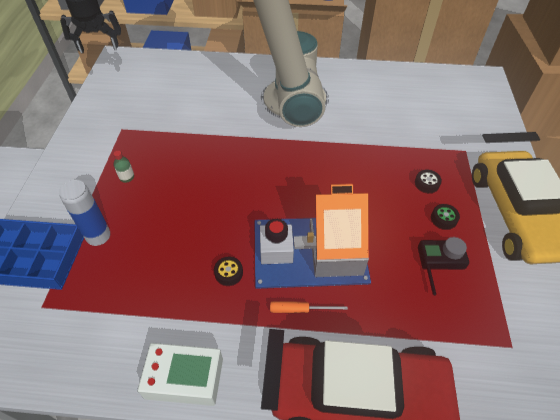

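View pics/top0.png

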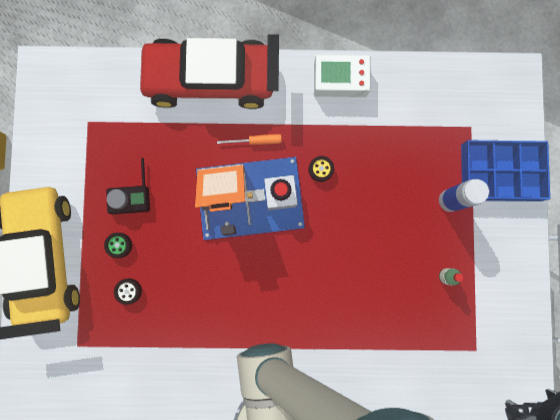

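The scene view shows the machine with the dial's red top at (277,231) and the raised guard tab at (342,189). In the top view the dial is at (281,189), the tab at about (220,207), and the plate corners at (294,157), (303,228) and (205,240).

```bash
cat > h.py <<'E'
import cv2,numpy as np
from workcell import readout, capture, camera_info
def ray(c,uv):
    R=cv2.Rodrigues(c["rvec"])[0]; p=cv2.undistortPoints(np.array([[uv]],float),c["camera_matrix"],None)[0,0]
    return -R.T@c["tvec"], R.T@np.array([*p,1])
def onplane(c,uv,z):
    o,d=ray(c,uv); return o+d*(z-o[2])/d[2]
def blob(mask,near,minA=15):
    n,l,s,ce=cv2.connectedComponentsWithStats(mask.astype(np.uint8))
    k=[i for i in range(1,n) if s[i,4]>=minA]; i=min(k,key=lambda i:np.hypot(*(ce[i]-near)))
    return ce[i],s[i],l==i
def tri(a,b):
    (o1,d1),(o2,d2)=a,b; t=np.linalg.lstsq(np.c_[d1,-d2],o2-o1,rcond=None)[0]
    p,q=o1+d1*t[0],o2+d2*t[1]; return (p+q)/2,np.linalg.norm(p-q)
E
python3 - <<'E'
from h import *
P={}
for n,near in (("top",(281,189)),("scene",(277,231))):
    im=cv2.imread(f"pics/{n}0.png"); c=camera_info(n); h=cv2.cvtColor(im,cv2.COLOR_BGR2HSV)
    x,y=near; sub=np.zeros(h.shape[:2],bool); sub[y-20:y+20,x-16:x+16]=1
    red=((h[...,0]<8)|(h[...,0]>172))&(h[...,1]>150)&(h[...,2]>150)&sub
    ce,s,_=blob(red,near); print(n,ce,s, onplane(c,ce,.114))
    P[n]=ray(c,ce)
    if n=="top":
        bl=(h[...,0]>100)&(h[...,0]<125)&(h[...,1]>120)
        _,s,m=blob(bl,(250,225),300); print(s)
        r=cv2.minAreaRect(cv2.findContours(m.astype(np.uint8),0,1)[0][0]); b=cv2.boxPoints(r)
        hull=cv2.approxPolyDP(cv2.convexHull(np.argwhere(m)[:,::-1].astype(np.int32)),3,True)[:,0]
        print([(tuple(u),np.round(onplane(c,u,.012),3)) for u in hull.tolist()]); print(b)
print(tri(P["top"],P["scene"]))
a=[cv2.resize(cv2.imread(f"pics/{n}0.png")[y:y+110,x:x+130],None,fx=5,fy=5,interpolation=2) for n,x,y in (("top",185,145),)]
cv2.imwrite("pics/c0.png",a[0])
E
```

```text
top [280.41176471 188.69852941] [274 182  13  14 136] [ 0.63008644 -0.00347071  0.114     ]
[ 201  158  103   81 3353]
[((295, 158), array([ 0.731, -0.044,  0.012])), ((303, 227), array([ 0.54 , -0.067,  0.012])), ((204, 238), array([0.506, 0.203, 0.012])), ((201, 210), array([0.583, 0.213, 0.012])), ((245, 163), array([0.715, 0.095, 0.012]))]
[[195.2762  168.89943]
 [295.47592 157.01134]
 [303.78668 227.05922]
 [203.58698 238.94731]]
scene [275.98319328 226.69747899] [270 222  13  11 119] [ 0.62850164 -0.00362417  0.114     ]
(array([ 0.62982278, -0.00347977,  0.11583786]), np.float64(3.872850417449345e-05))
```

View pics/c0.png

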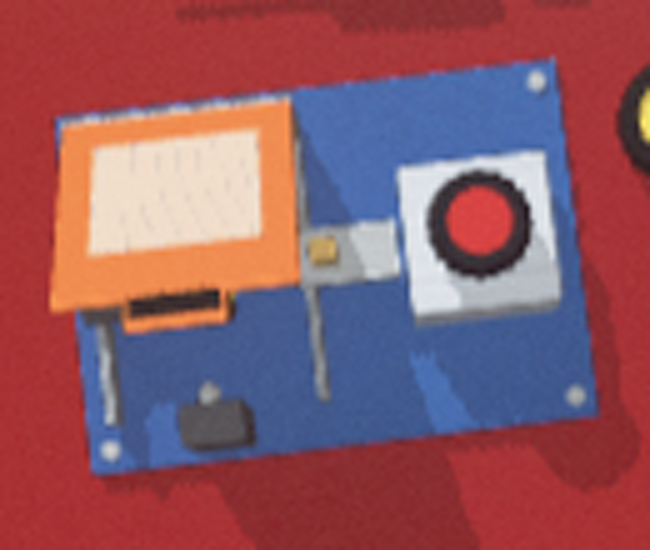

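The crop shows the dial on its block at crop (480,222), the cutter at (322,250), the latch post at (215,425) and the raised lid with its tab near (178,305). Machine yaw is about 7°, and the dial is at (0.6295, -0.0035). Moving above it while keeping the orientation should leave plenty of joint 6 range for turning anticlockwise.

>>> {"method": "carry_out", "body": {"increments": [[[0.3,-0.2,0],[0,0,0]],[[0.3,-0.2,0],[0,0,0]],[[0.3,-0.2,0],[0,0,0]],[[0.3,-0.2,0],[0,0,0]],[[0.3,-0.2,0],[0,0,0]]], "fingers": 1}}

```text
clock: 0.52
eef_pos: [0.2697, -0.4176, 0.2309]
eef_rot: [[0.965, 0.261, -0.0], [0.261, -0.965, 0.001], [0.0, -0.001, -1.0]]
wrist_force: [1.0, 0.5, 1.6]
opening: 0.0856
grip_force: 0.0
```

>>> {"method": "carry_out", "body": {"increments": [[[0.3,-0.2,0],[0,0,0]],[[0.3,-0.2,0],[0,0,0]],[[0.3,-0.2,0],[0,0,0]],[[0.3,-0.2,0],[0,0,0]],[[0.3,-0.2,0],[0,0,0]]]}}

```text
clock: 0.93
eef_pos: [0.3883, -0.2817, 0.2311]
eef_rot: [[0.965, 0.262, -0.0], [0.262, -0.965, 0.0], [-0.0, -0.0, -1.0]]
wrist_force: [0.8, 0.1, -0.8]
opening: 0.0854
grip_force: 0.0
```

>>> {"method": "carry_out", "body": {"increments": [[[0.3,-0.2,0],[0,0,0]],[[0.3,-0.2,0],[0,0,0]],[[0.3,-0.2,0],[0,0,0]],[[0.3,-0.2,0],[0,0,0]],[[0.3,-0.2,0],[0,0,0]]]}}

```text
clock: 1.35
eef_pos: [0.5069, -0.1459, 0.231]
eef_rot: [[0.965, 0.262, -0.001], [0.262, -0.965, 0.0], [-0.001, -0.0, -1.0]]
wrist_force: [0.4, -0.9, 0.0]
opening: 0.0854
grip_force: 0.0
```

>>> {"method": "carry_out", "body": {"increments": [[[0.3,-0.2,0],[0,0,0]],[[0.3,-0.2,0],[0,0,0]],[[0.3,-0.2,0],[0,0,0]],[[0.2,-0.2,0],[0,0,0]],[[0,0,0],[0,0,0]]]}}

```text
clock: 1.77
eef_pos: [0.594, -0.0369, 0.2303]
eef_rot: [[0.964, 0.266, 0.001], [0.266, -0.964, 0.003], [0.002, -0.003, -1.0]]
wrist_force: [-0.4, -0.7, -0.2]
opening: 0.0855
grip_force: 0.0
```

```bash
python3 - <<'E'
from h import *
o=readout.get_obs(); c=camera_info("wrist"); im=capture("wrist"); cv2.imwrite("pics/w0.png",im[:,:,::-1])
print(o["eef_pos"],o["qpos"],o["torque"])
h=cv2.cvtColor(im,cv2.COLOR_RGB2HSV)
red=((h[...,0]<8)|(h[...,0]>172))&(h[...,1]>150)&(h[...,2]>120)
R=cv2.Rodrigues(c["rvec"])[0]; p=R@[.6295,-.0035,.114]+c["tvec"]; p=c["camera_matrix"]@p/p[2]; print("expected px",p[:2])
ce,s,_=blob(red,p[:2],200); print(ce,s,onplane(c,ce,.114))
E
```

```text
[ 0.59400187 -0.03691126  0.23033872] [-10.37330846  17.55655499  83.82771109   0.20021185  78.60015594
  64.15675375] [ 0.01609371 -0.03332046  0.01858633]
expected px [251.92668491 154.62553606]
[255.47627265 159.3175151 ] [ 232  134   43   45 1159] [ 0.62683419 -0.00688149  0.114     ]
```

View pics/w0.png

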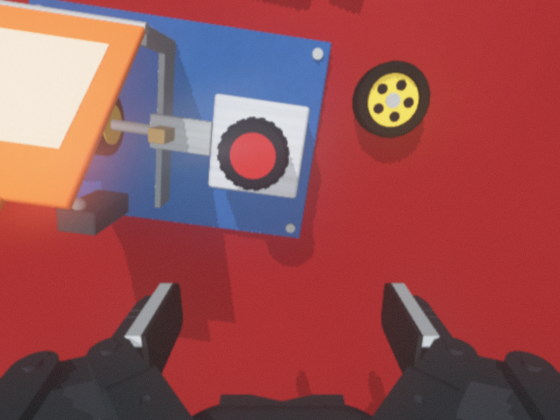

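The wrist view shows the dial at (253,155), which agrees with my estimate. The lid edge is well to the left, so the gripper can come down over the dial.

>>> {"method": "carry_out", "body": {"increments": [[[0.21,-0.11,0],[0,0,0]],[[0.21,-0.11,0],[0,0,0]],[[0,0,0.2],[0,0,0]],[[0,0,0.2],[0,0,0]],[[0,0,0],[0,0,0]]]}}

```text
clock: 2.23
eef_pos: [0.6231, -0.01, 0.187]
eef_rot: [[0.965, 0.261, -0.009], [0.261, -0.965, 0.0], [-0.009, -0.003, -1.0]]
wrist_force: [-0.8, 0.6, -0.9]
opening: 0.0853
grip_force: 0.0
```

>>> {"method": "carry_out", "body": {"increments": [[[0,0,0.22],[0,0,0]],[[0,0,0.22],[0,0,0]],[[0,0,0.22],[0,0,0]],[[0,0,0.2],[0,0,0]],[[0,0,0.2],[0,0,0]]]}}

```text
clock: 2.65
eef_pos: [0.6259, -0.0107, 0.0853]
eef_rot: [[0.965, 0.261, 0.0], [0.261, -0.965, -0.001], [0.0, 0.001, -1.0]]
wrist_force: [-0.1, 0.3, -0.0]
opening: 0.0856
grip_force: 0.0
```

>>> {"method": "carry_out", "body": {"increments": [[[0.046,-0.057,0.02],[0,0,0]],[[0,0,0],[0,0,0]],[[0,0,0],[0,0,0]]]}}

```text
clock: 2.9
eef_pos: [0.6301, -0.003, 0.0847]
eef_rot: [[0.965, 0.262, 0.002], [0.262, -0.965, -0.0], [0.002, 0.001, -1.0]]
wrist_force: [0.4, 0.4, -0.3]
opening: 0.0856
grip_force: 0.0
```

>>> {"method": "carry_out", "body": {"increments": [[[0,0,0],[0,0,0]],[[0,0,0],[0,0,0]],[[0,0,0],[0,0,0]],[[0,0,0],[0,0,0]],[[0,0,0],[0,0,0]]], "fingers": -0.1}}

```text
clock: 3.32
eef_pos: [0.6305, -0.0042, 0.0855]
eef_rot: [[0.965, 0.262, 0.004], [0.262, -0.965, -0.003], [0.003, 0.004, -1.0]]
wrist_force: [-1.3, -2.9, 5.1]
opening: 0.0529
grip_force: 62.3
```

>>> {"method": "carry_out", "body": {"increments": [[[0,0,0],[0,0,0]],[[0,0,0],[0,0,0]],[[0,0,0],[0,0,0]]], "fingers": -1}}

```text
clock: 3.57
eef_pos: [0.6305, -0.0041, 0.0855]
eef_rot: [[0.965, 0.262, 0.004], [0.262, -0.965, -0.003], [0.003, 0.004, -1.0]]
wrist_force: [-0.8, -2.5, 4.6]
opening: 0.0527
grip_force: 62.3
```

```bash
cat > r.py <<'E'
from workcell import readout
import numpy as np
o=readout.get_obs(); R=o["eef_rot"]
print("t %.2f yaw %.2f F %s M %s pos %s j6 %.1f op %.4f g %.1f"%(o["clock"],np.degrees(np.arctan2(R[1][0],R[0][0])),np.round(o["wrist_force"],1),np.round(o["torque"],3),np.round(o["eef_pos"],4),o["qpos"][5],o["opening"],o["grip_force"]))
E
python3 r.py
```

```text
t 3.57 yaw 15.20 F [-0.8 -2.5  4.6] M [-0.496  0.101 -0.053] pos [ 0.6305 -0.0041  0.0855] j6 68.2 op 0.0527 g 62.3
```

Gripped and centred. I'll turn anticlockwise in small steps and read the torque at each.

>>> {"method": "carry_out", "body": {"increments": [[[0,0,0],[0,0,-0.04]],[[0,0,0],[0,0,-0.04]]]}}

```text
clock: 3.73
eef_pos: [0.6304, -0.004, 0.0855]
eef_rot: [[0.91, 0.414, 0.004], [0.414, -0.91, -0.002], [0.002, 0.003, -1.0]]
wrist_force: [-0.2, -1.5, 5.3]
opening: 0.0527
grip_force: 62.2
```

```bash
python3 r.py
```

```text
t 3.73 yaw 24.48 F [-0.2 -1.5  5.3] M [-0.49   0.173 -0.465] pos [ 0.6304 -0.004   0.0855] j6 58.9 op 0.0527 g 62.2
```

>>> {"method": "carry_out", "body": {"increments": [[[0,0,0],[0,0,-0.04]],[[0,0,0],[0,0,-0.04]]]}}

```text
clock: 3.9
eef_pos: [0.6304, -0.0038, 0.0855]
eef_rot: [[0.832, 0.555, 0.003], [0.555, -0.832, -0.002], [0.002, 0.004, -1.0]]
wrist_force: [-0.3, -1.9, 5.8]
opening: 0.0523
grip_force: 62.3
```

```bash
python3 r.py
```

```text
t 3.90 yaw 33.73 F [-0.3 -1.9  5.8] M [-0.334  0.167 -0.023] pos [ 0.6304 -0.0038  0.0855] j6 49.7 op 0.0523 g 62.3
```

>>> {"method": "carry_out", "body": {"increments": [[[0,0,0],[0,0,-0.04]],[[0,0,0],[0,0,-0.04]]]}}

```text
clock: 4.07
eef_pos: [0.6302, -0.0037, 0.0854]
eef_rot: [[0.732, 0.681, 0.003], [0.681, -0.732, -0.002], [0.001, 0.004, -1.0]]
wrist_force: [-1.0, -2.1, 6.2]
opening: 0.0524
grip_force: 62.4
```

```bash
python3 r.py
```

```text
t 4.07 yaw 42.91 F [-1.  -2.1  6.2] M [-0.325  0.146 -0.022] pos [ 0.6302 -0.0037  0.0854] j6 40.5 op 0.0524 g 62.4
```

>>> {"method": "carry_out", "body": {"increments": [[[0,0,0],[0,0,-0.04]],[[0,0,0],[0,0,-0.04]]]}}

```text
clock: 4.23
eef_pos: [0.6302, -0.0036, 0.0854]
eef_rot: [[0.616, 0.788, 0.003], [0.788, -0.616, -0.001], [0.001, 0.003, -1.0]]
wrist_force: [-1.0, -2.1, 6.5]
opening: 0.0524
grip_force: 62.2
```

```bash
python3 r.py
```

```text
t 4.23 yaw 51.97 F [-1.  -2.1  6.5] M [-0.345  0.16  -0.559] pos [ 0.6302 -0.0036  0.0854] j6 31.4 op 0.0524 g 62.2
```

>>> {"method": "carry_out", "body": {"increments": [[[0,0,0],[0,0,-0.05]]]}}

```text
clock: 4.32
eef_pos: [0.6301, -0.0035, 0.0855]
eef_rot: [[0.534, 0.846, 0.003], [0.846, -0.534, -0.001], [0.0, 0.003, -1.0]]
wrist_force: [-0.6, -1.0, 6.5]
opening: 0.0527
grip_force: 62.3
```

```bash
python3 r.py
```

```text
t 4.32 yaw 57.74 F [-0.6 -1.   6.5] M [-0.246  0.283 -0.262] pos [ 0.6301 -0.0035  0.0855] j6 25.7 op 0.0527 g 62.3
```

>>> {"method": "carry_out", "body": {"increments": [[[0,0,0],[0,0,-0.05]]]}}

```text
clock: 4.4
eef_pos: [0.6299, -0.0035, 0.0855]
eef_rot: [[0.445, 0.895, 0.003], [0.895, -0.445, -0.001], [0.0, 0.003, -1.0]]
wrist_force: [-2.0, -1.1, 5.5]
opening: 0.0528
grip_force: 62.4
```

```bash
python3 r.py
```

```text
t 4.40 yaw 63.55 F [-2.  -1.1  5.5] M [-0.133  0.35  -0.087] pos [ 0.6299 -0.0035  0.0855] j6 19.9 op 0.0528 g 62.4
```

>>> {"method": "carry_out", "body": {"increments": [[[0,0,0],[0,0,-0.05]]]}}

```text
clock: 4.48
eef_pos: [0.6299, -0.0035, 0.0855]
eef_rot: [[0.353, 0.936, 0.002], [0.936, -0.353, -0.001], [-0.0, 0.003, -1.0]]
wrist_force: [-1.7, -0.9, 6.6]
opening: 0.0521
grip_force: 62.4
```

```bash
python3 r.py
```

```text
t 4.48 yaw 69.32 F [-1.7 -0.9  6.6] M [-0.123  0.272  0.028] pos [ 0.6299 -0.0035  0.0855] j6 14.1 op 0.0521 g 62.4
```

>>> {"method": "carry_out", "body": {"increments": [[[0,0,0],[0,0,-0.05]]]}}

```text
clock: 4.57
eef_pos: [0.6298, -0.0034, 0.0854]
eef_rot: [[0.258, 0.966, 0.002], [0.966, -0.258, -0.001], [-0.001, 0.002, -1.0]]
wrist_force: [-2.1, -1.6, 6.6]
opening: 0.0522
grip_force: 62.4
```

```bash
python3 r.py
```

```text
t 4.57 yaw 75.05 F [-2.1 -1.6  6.6] M [-0.133  0.274 -0.059] pos [ 0.6298 -0.0034  0.0854] j6 8.4 op 0.0522 g 62.4
```

>>> {"method": "carry_out", "body": {"increments": [[[0,0,0],[0,0,-0.05]]]}}

```text
clock: 4.65
eef_pos: [0.6297, -0.0033, 0.0855]
eef_rot: [[0.162, 0.987, 0.002], [0.987, -0.162, -0.001], [-0.001, 0.002, -1.0]]
wrist_force: [-1.9, -2.9, 6.8]
opening: 0.0524
grip_force: 62.4
```

```bash
python3 r.py
```

```text
t 4.65 yaw 80.65 F [-1.9 -2.9  6.8] M [-0.393  0.445 -1.807] pos [ 0.6297 -0.0033  0.0855] j6 2.8 op 0.0524 g 62.4
```

1.8 N m means solid stop at yaw of about 79°. Now I'll turn clockwise in fine steps.

>>> {"method": "carry_out", "body": {"increments": [[[0,0,0],[0,0,0.04]],[[0,0,0],[0,0,0]]]}}

```text
clock: 4.82
eef_pos: [0.6298, -0.0034, 0.0855]
eef_rot: [[0.246, 0.969, 0.002], [0.969, -0.246, -0.001], [-0.001, 0.003, -1.0]]
wrist_force: [-2.0, -1.5, 5.8]
opening: 0.0524
grip_force: 62.4
```

```bash
python3 r.py
```

```text
t 4.82 yaw 75.76 F [-2.  -1.5  5.8] M [-0.13   0.264 -0.012] pos [ 0.6298 -0.0034  0.0855] j6 7.7 op 0.0524 g 62.4
```

>>> {"method": "carry_out", "body": {"increments": [[[0,0,0],[0,0,0.04]],[[0,0,0],[0,0,0]]]}}

```text
clock: 4.98
eef_pos: [0.6299, -0.0035, 0.0855]
eef_rot: [[0.322, 0.947, 0.003], [0.947, -0.322, -0.001], [-0.0, 0.003, -1.0]]
wrist_force: [-1.9, -1.5, 6.9]
opening: 0.0523
grip_force: 62.4
```

```bash
python3 r.py
```

```text
t 4.98 yaw 71.19 F [-1.9 -1.5  6.9] M [-0.163  0.217  0.001] pos [ 0.6299 -0.0035  0.0855] j6 12.2 op 0.0523 g 62.4
```

>>> {"method": "carry_out", "body": {"increments": [[[0,0,0],[0,0,0.04]],[[0,0,0],[0,0,0]]]}}

```text
clock: 5.15
eef_pos: [0.6299, -0.0034, 0.0855]
eef_rot: [[0.397, 0.918, 0.003], [0.918, -0.397, -0.001], [-0.0, 0.003, -1.0]]
wrist_force: [-1.4, -1.2, 6.0]
opening: 0.0524
grip_force: 62.4
```

```bash
python3 r.py
```

```text
t 5.15 yaw 66.60 F [-1.4 -1.2  6. ] M [-0.199  0.242  0.084] pos [ 0.6299 -0.0034  0.0855] j6 16.8 op 0.0524 g 62.4
```

>>> {"method": "carry_out", "body": {"increments": [[[0,0,0],[0,0,0.04]],[[0,0,0],[0,0,0]]]}}

```text
clock: 5.32
eef_pos: [0.63, -0.0035, 0.0855]
eef_rot: [[0.469, 0.883, 0.003], [0.883, -0.469, -0.002], [-0.0, 0.003, -1.0]]
wrist_force: [-2.4, -1.4, 5.4]
opening: 0.0529
grip_force: 62.3
```

```bash
python3 r.py
```

```text
t 5.32 yaw 62.02 F [-2.4 -1.4  5.4] M [-0.234  0.235  0.03 ] pos [ 0.63   -0.0035  0.0855] j6 21.4 op 0.0529 g 62.3
```

>>> {"method": "carry_out", "body": {"increments": [[[0,0,0],[0,0,0.04]],[[0,0,0],[0,0,0]]]}}

```text
clock: 5.48
eef_pos: [0.63, -0.0035, 0.0855]
eef_rot: [[0.537, 0.844, 0.003], [0.844, -0.537, -0.002], [-0.0, 0.003, -1.0]]
wrist_force: [-1.3, -1.5, 6.4]
opening: 0.0528
grip_force: 62.4
```

```bash
python3 r.py
```

```text
t 5.48 yaw 57.52 F [-1.3 -1.5  6.4] M [-0.125  0.328  0.303] pos [ 0.63   -0.0035  0.0855] j6 25.9 op 0.0528 g 62.4
```

>>> {"method": "carry_out", "body": {"increments": [[[0,0,0],[0,0,0.04]],[[0,0,0],[0,0,0]]]}}

```text
clock: 5.65
eef_pos: [0.6301, -0.0036, 0.0855]
eef_rot: [[0.603, 0.797, 0.003], [0.797, -0.603, -0.002], [0.0, 0.003, -1.0]]
wrist_force: [-0.8, -0.9, 6.3]
opening: 0.0523
grip_force: 62.3
```

```bash
python3 r.py
```

```text
t 5.65 yaw 52.89 F [-0.8 -0.9  6.3] M [-0.186  0.27   0.197] pos [ 0.6301 -0.0036  0.0855] j6 30.6 op 0.0523 g 62.3
```

>>> {"method": "carry_out", "body": {"increments": [[[0,0,0],[0,0,0.04]],[[0,0,0],[0,0,0]]]}}

```text
clock: 5.82
eef_pos: [0.6302, -0.0036, 0.0855]
eef_rot: [[0.665, 0.746, 0.003], [0.746, -0.665, -0.002], [0.001, 0.003, -1.0]]
wrist_force: [-1.0, -1.1, 6.0]
opening: 0.0523
grip_force: 62.4
```

```bash
python3 r.py
```

```text
t 5.82 yaw 48.28 F [-1.  -1.1  6. ] M [-0.224  0.222  0.008] pos [ 0.6302 -0.0036  0.0855] j6 35.2 op 0.0523 g 62.4
```

Click 1 came at yaw of about 50°: resistance rose to 0.3, faded, then went. On to click 2.

>>> {"method": "carry_out", "body": {"increments": [[[0,0,0],[0,0,0.04]],[[0,0,0],[0,0,0]]]}}

```text
clock: 5.98
eef_pos: [0.6303, -0.0037, 0.0855]
eef_rot: [[0.723, 0.691, 0.003], [0.691, -0.723, -0.002], [0.001, 0.004, -1.0]]
wrist_force: [-0.3, -2.9, 5.2]
opening: 0.0523
grip_force: 62.4
```

```bash
python3 r.py
```

```text
t 5.98 yaw 43.69 F [-0.3 -2.9  5.2] M [-0.289  0.173 -0.021] pos [ 0.6303 -0.0037  0.0855] j6 39.7 op 0.0523 g 62.4
```

>>> {"method": "carry_out", "body": {"increments": [[[0,0,0],[0,0,0.04]],[[0,0,0],[0,0,0]]]}}

```text
clock: 6.15
eef_pos: [0.6303, -0.0037, 0.0855]
eef_rot: [[0.776, 0.631, 0.003], [0.631, -0.776, -0.002], [0.001, 0.004, -1.0]]
wrist_force: [-1.9, -1.7, 6.2]
opening: 0.0527
grip_force: 62.4
```

```bash
python3 r.py
```

```text
t 6.15 yaw 39.11 F [-1.9 -1.7  6.2] M [-0.338  0.138  0.03 ] pos [ 0.6303 -0.0037  0.0855] j6 44.3 op 0.0527 g 62.4
```

>>> {"method": "carry_out", "body": {"increments": [[[0,0,0],[0,0,0.04]],[[0,0,0],[0,0,0]]]}}

```text
clock: 6.32
eef_pos: [0.6303, -0.0038, 0.0855]
eef_rot: [[0.824, 0.567, 0.003], [0.567, -0.824, -0.002], [0.002, 0.004, -1.0]]
wrist_force: [-1.0, -2.6, 5.6]
opening: 0.0527
grip_force: 62.4
```

```bash
python3 r.py
```

```text
t 6.32 yaw 34.52 F [-1.  -2.6  5.6] M [-0.369  0.067 -0.015] pos [ 0.6303 -0.0038  0.0855] j6 48.9 op 0.0527 g 62.4
```

>>> {"method": "carry_out", "body": {"increments": [[[0,0,0],[0,0,0.04]],[[0,0,0],[0,0,0]]]}}

```text
clock: 6.48
eef_pos: [0.6304, -0.0039, 0.0855]
eef_rot: [[0.866, 0.5, 0.003], [0.5, -0.866, -0.002], [0.002, 0.004, -1.0]]
wrist_force: [-1.0, -2.3, 5.8]
opening: 0.0525
grip_force: 62.3
```

```bash
python3 r.py
```

```text
t 6.48 yaw 29.99 F [-1.  -2.3  5.8] M [-0.328  0.135  0.212] pos [ 0.6304 -0.0039  0.0855] j6 53.5 op 0.0525 g 62.3
```

>>> {"method": "carry_out", "body": {"increments": [[[0,0,0],[0,0,0.04]],[[0,0,0],[0,0,0]]]}}

```text
clock: 6.65
eef_pos: [0.6304, -0.004, 0.0855]
eef_rot: [[0.903, 0.429, 0.003], [0.429, -0.903, -0.003], [0.002, 0.004, -1.0]]
wrist_force: [-0.6, -2.2, 5.5]
opening: 0.0525
grip_force: 62.3
```

```bash
python3 r.py
```

```text
t 6.65 yaw 25.42 F [-0.6 -2.2  5.5] M [-0.308  0.142  0.246] pos [ 0.6304 -0.004   0.0855] j6 58.0 op 0.0525 g 62.3
```

>>> {"method": "carry_out", "body": {"increments": [[[0,0,0],[0,0,0.04]],[[0,0,0],[0,0,0]]]}}

```text
clock: 6.82
eef_pos: [0.6305, -0.0041, 0.0855]
eef_rot: [[0.935, 0.355, 0.004], [0.355, -0.935, -0.003], [0.002, 0.004, -1.0]]
wrist_force: [-0.3, -3.9, 5.5]
opening: 0.0525
grip_force: 62.3
```

```bash
python3 r.py
```

```text
t 6.82 yaw 20.80 F [-0.3 -3.9  5.5] M [-0.395  0.191  0.097] pos [ 0.6305 -0.0041  0.0855] j6 62.6 op 0.0525 g 62.3
```

>>> {"method": "carry_out", "body": {"increments": [[[0,0,0],[0,0,0.04]],[[0,0,0],[0,0,0]]]}}

```text
clock: 6.98
eef_pos: [0.6305, -0.0042, 0.0855]
eef_rot: [[0.96, 0.279, 0.004], [0.279, -0.96, -0.003], [0.003, 0.004, -1.0]]
wrist_force: [-0.1, -2.6, 4.2]
opening: 0.0526
grip_force: 62.3
```

```bash
python3 r.py
```

```text
t 6.98 yaw 16.20 F [-0.1 -2.6  4.2] M [-0.536  0.151 -0.004] pos [ 0.6305 -0.0042  0.0855] j6 67.2 op 0.0526 g 62.3
```

>>> {"method": "carry_out", "body": {"increments": [[[0,0,0],[0,0,0.04]],[[0,0,0],[0,0,0]]]}}

```text
clock: 7.15
eef_pos: [0.6305, -0.0042, 0.0855]
eef_rot: [[0.98, 0.201, 0.004], [0.201, -0.98, -0.003], [0.003, 0.003, -1.0]]
wrist_force: [-1.2, -2.7, 4.7]
opening: 0.0525
grip_force: 62.3
```

```bash
python3 r.py
```

```text
t 7.15 yaw 11.62 F [-1.2 -2.7  4.7] M [-0.529  0.085  0.004] pos [ 0.6305 -0.0042  0.0855] j6 71.8 op 0.0525 g 62.3
```

>>> {"method": "carry_out", "body": {"increments": [[[0,0,0],[0,0,0.04]],[[0,0,0],[0,0,0]]]}}

```text
clock: 7.32
eef_pos: [0.6305, -0.0043, 0.0855]
eef_rot: [[0.992, 0.123, 0.004], [0.123, -0.992, -0.003], [0.003, 0.003, -1.0]]
wrist_force: [-0.6, -3.6, 4.2]
opening: 0.0525
grip_force: 62.3
```

```bash
python3 r.py
```

```text
t 7.32 yaw 7.04 F [-0.6 -3.6  4.2] M [-0.569  0.094  0.041] pos [ 0.6305 -0.0043  0.0855] j6 76.4 op 0.0525 g 62.3
```

>>> {"method": "carry_out", "body": {"increments": [[[0,0,0],[0,0,0.04]],[[0,0,0],[0,0,0]]]}}

```text
clock: 7.48
eef_pos: [0.6305, -0.0044, 0.0855]
eef_rot: [[0.999, 0.043, 0.004], [0.043, -0.999, -0.003], [0.004, 0.003, -1.0]]
wrist_force: [0.2, -3.7, 4.4]
opening: 0.0523
grip_force: 62.3
```

```bash
python3 r.py
```

```text
t 7.48 yaw 2.45 F [ 0.2 -3.7  4.4] M [-0.639  0.077 -0.039] pos [ 0.6305 -0.0044  0.0855] j6 81.0 op 0.0523 g 62.3
```

>>> {"method": "carry_out", "body": {"increments": [[[0,0,0],[0,0,0.04]],[[0,0,0],[0,0,0]]]}}

```text
clock: 7.65
eef_pos: [0.6305, -0.0045, 0.0855]
eef_rot: [[0.999, -0.036, 0.004], [-0.036, -0.999, -0.003], [0.004, 0.003, -1.0]]
wrist_force: [-0.2, -4.3, 5.5]
opening: 0.0521
grip_force: 62.3
```

```bash
python3 r.py
```

```text
t 7.65 yaw -2.05 F [-0.2 -4.3  5.5] M [-0.55   0.138  0.333] pos [ 0.6305 -0.0045  0.0855] j6 85.5 op 0.0521 g 62.3
```

>>> {"method": "carry_out", "body": {"increments": [[[0,0,0],[0,0,0.04]],[[0,0,0],[0,0,0]]]}}

```text
clock: 7.82
eef_pos: [0.6305, -0.0045, 0.0855]
eef_rot: [[0.993, -0.116, 0.004], [-0.116, -0.993, -0.004], [0.004, 0.003, -1.0]]
wrist_force: [0.1, -3.3, 4.7]
opening: 0.0525
grip_force: 62.3
```

```bash
python3 r.py
```

```text
t 7.82 yaw -6.66 F [ 0.1 -3.3  4.7] M [-0.672  0.139  0.164] pos [ 0.6305 -0.0045  0.0855] j6 90.1 op 0.0525 g 62.3
```

>>> {"method": "carry_out", "body": {"increments": [[[0,0,0],[0,0,0.04]],[[0,0,0],[0,0,0]]]}}

```text
clock: 7.98
eef_pos: [0.6304, -0.0046, 0.0855]
eef_rot: [[0.981, -0.196, 0.004], [-0.196, -0.981, -0.004], [0.004, 0.003, -1.0]]
wrist_force: [-0.0, -3.7, 5.7]
opening: 0.053
grip_force: 62.3
```

```bash
python3 r.py
```

```text
t 7.98 yaw -11.28 F [-0.  -3.7  5.7] M [-0.809  0.181 -0.029] pos [ 0.6304 -0.0046  0.0855] j6 94.7 op 0.0530 g 62.3
```

>>> {"method": "carry_out", "body": {"increments": [[[0,0,0],[0,0,0.025]],[[0,0,0],[0,0,0]]]}}

```text
clock: 8.15
eef_pos: [0.6304, -0.0047, 0.0855]
eef_rot: [[0.97, -0.244, 0.004], [-0.244, -0.97, -0.004], [0.004, 0.003, -1.0]]
wrist_force: [-0.8, -3.7, 5.1]
opening: 0.0523
grip_force: 62.3
```

```bash
python3 r.py
```

```text
t 8.15 yaw -14.10 F [-0.8 -3.7  5.1] M [-0.799  0.18   0.032] pos [ 0.6304 -0.0047  0.0855] j6 97.6 op 0.0523 g 62.3
```

Three clicks are in: the peaks came at about 57°, 28° and -3°, and the last one dropped. I'll release, rise, and locate the tab from the two fixed views.

>>> {"method": "carry_out", "body": {"increments": [[[0,0,0],[0,0,0]],[[0,0,0],[0,0,0]],[[0,0,0],[0,0,0]],[[0,0,0],[0,0,0]],[[0,0,0],[0,0,0]]], "fingers": 1}}

```text
clock: 8.57
eef_pos: [0.6291, -0.0025, 0.0831]
eef_rot: [[0.97, -0.243, -0.0], [-0.243, -0.97, 0.0], [-0.0, -0.0, -1.0]]
wrist_force: [0.3, -0.5, 0.4]
opening: 0.0853
grip_force: 0.0
```

>>> {"method": "carry_out", "body": {"increments": [[[0,0,-0.2],[0,0,0]],[[0,0,-0.35],[0,0,0]],[[0,0,-0.4],[0,0,0]],[[0,0,-0.4],[0,0,0]],[[0,0,-0.2],[0,0,0]]]}}

```text
clock: 8.98
eef_pos: [0.6311, -0.0027, 0.2436]
eef_rot: [[0.97, -0.242, 0.008], [-0.242, -0.97, -0.001], [0.007, -0.001, -1.0]]
wrist_force: [0.3, 0.5, 0.6]
opening: 0.0855
grip_force: 0.0
```

```bash
python3 r.py; python3 - <<'E'
from h import *
for n,x,y,w,hh in (("top",185,145,75,100),("scene",310,175,70,60)):
    im=cv2.imread(f"pics/{n}0.png"); h=cv2.cvtColor(im,cv2.COLOR_BGR2HSV)
    org=((h[...,0]>5)&(h[...,0]<20)&(h[...,1]>150)&(h[...,2]>170)); sub=np.zeros_like(org); sub[y:y+hh,x:x+w]=1
    org&=sub
    m=cv2.morphologyEx(org.astype(np.uint8),cv2.MORPH_CLOSE,np.ones((7,7)))
    _,s,b=blob(m,(x+w/2,y+hh/2),300); print(n,s)
    for r in range(s[1],s[1]+s[3]): 
        k=np.flatnonzero(b[r]); print(r,k.min(),k.max(),end="; ")
    print()
a=cv2.resize(cv2.imread("pics/scene0.png")[175:285,300:380],None,fx=5,fy=5,interpolation=2)
cv2.imwrite("pics/c1.png",a)
E
```

```text
t 8.98 yaw -14.03 F [0.3 0.5 0.6] M [-0.049 -0.041 -0.022] pos [ 0.6311 -0.0027  0.2436] j6 97.5 op 0.0855 g 0.0
top [ 195  166   50   45 1057]
166 237 242; 167 228 242; 168 219 242; 169 210 242; 170 202 242; 171 198 242; 172 198 242; 173 198 242; 174 198 243; 175 197 243; 176 197 243; 177 197 243; 178 197 243; 179 197 243; 180 197 243; 181 197 243; 182 197 243; 183 197 243; 184 196 243; 185 196 243; 186 196 243; 187 196 243; 188 196 243; 189 196 243; 190 196 243; 191 196 243; 192 196 243; 193 196 243; 194 196 243; 195 196 244; 196 196 244; 197 196 244; 198 196 244; 199 195 244; 200 195 244; 201 195 241; 202 195 233; 203 195 231; 204 195 229; 205 195 229; 206 195 229; 207 195 229; 208 210 229; 209 210 224; 210 210 215; 
scene [ 316  184   53   51 1251]
184 332 352; 185 331 352; 186 331 352; 187 331 352; 188 331 352; 189 331 352; 190 331 352; 191 331 352; 192 331 352; 193 331 367; 194 322 367; 195 316 367; 196 316 367; 197 316 367; 198 316 367; 199 316 367; 200 316 367; 201 316 367; 202 316 367; 203 316 367; 204 316 367; 205 316 367; 206 316 367; 207 316 367; 208 316 367; 209 316 367; 210 316 367; 211 316 367; 212 316 367; 213 316 367; 214 316 367; 215 316 367; 216 316 367; 217 316 367; 218 316 367; 219 316 367; 220 316 367; 221 316 367; 222 316 367; 223 316 368; 224 316 368; 225 316 368; 226 316 368; 227 316 368; 228 317 368; 229 317 368; 230 317 368; 231 317 368; 232 317 368; 233 317 368; 234 317 368;
```

View pics/c1.png

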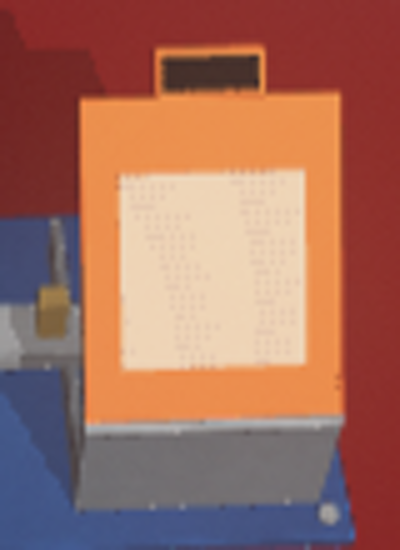

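The scene crop shows the lid nearly face-on, with the tab's black pad centred at full-image (342.5,189.5), the front lid corners at (316,194) and (368,194), and the hinge edge at row 259.

```bash
python3 - <<'E'
from h import *
T,S=camera_info("top"),camera_info("scene")
f=lambda a,b:tri(ray(T,a),ray(S,b))
for k,a,b in (("tab",(220.4,205.4),(342.3,189.3)),("frontL(+y)",(195.4,207),(367.8,193.6)),("frontR",(244.4,201.6),(316,194.4)),("hingeL",(197,169.4),(368.4,258)),("hingeR",(243,164.4),(317,259.4))): print(k,*f(a,b))
yaw=np.radians(7); R=np.array([[np.cos(yaw),-np.sin(yaw)],[np.sin(yaw),np.cos(yaw)]])
p,_=f((220.4,205.4),(342.3,189.3)); O=np.array([.6295,-.0035])-R@[0,-.085]
m=R.T@(p[:2]-O); print("tab machine",m,p[2])
from scipy.optimize import brentq
th=brentq(lambda t:.085+.158*np.sin(t)+.007*np.cos(t)-p[2],0,1.2); hx=m[0]+.158*np.cos(th)-.007*np.sin(th)
print("theta",th,"hinge x",hx)
for t in (th,.6,.4,.25,.15,.1,.05,0): 
    q=O+R@[hx-.158*np.cos(t)+.007*np.sin(t),.065]; print(round(t,2),np.round(q,4),round(.085+.158*np.sin(t)+.007*np.cos(t),4))
E
```

```text
tab [0.5757529  0.13985616 0.20299091] 0.00347648599803294
frontL(+y) [0.57254336 0.19984572 0.19065159] 0.0017676897077467748
frontR [0.58672113 0.08300766 0.1920111 ] 0.0011349006884296216
hingeL [0.68128794 0.21417814 0.09143081] 0.0003091618665586254
hingeR [0.69594269 0.09574996 0.09168964] 0.002248174566183187
tab machine [-0.03587576  0.06383773] 0.20299091008278153
theta 0.7978295740449985 hinge x 0.06943874549131032
0.8 [0.5756 0.141 ] 0.203
0.6 [0.5546 0.1384] 0.18
0.4 [0.5384 0.1364] 0.153
0.25 [0.5299 0.1354] 0.1309
0.15 [0.5261 0.1349] 0.1155
0.1 [0.5248 0.1348] 0.1077
0.05 [0.5239 0.1347] 0.0999
0 [0.5233 0.1346] 0.092
```

The geometry is consistent: the guard is at about 0.78 rad, hinge at machine x 0.07, and the tab at (0.575, 0.140, 0.203). I'll close the fingers, align to the machine and move over the tab.

>>> {"method": "carry_out", "body": {"increments": [[[0,0,0],[0,0,-0.046]],[[0,0,0],[0,0,-0.046]],[[0,0,0],[0,0,-0.046]],[[0,0,0],[0,0,-0.046]],[[0,0,0],[0,0,0]]], "fingers": -1}}

```text
clock: 9.4
eef_pos: [0.6291, -0.0026, 0.2381]
eef_rot: [[0.992, 0.124, -0.0], [0.124, -0.992, 0.0], [-0.0, -0.0, -1.0]]
wrist_force: [0.0, -0.5, -0.3]
opening: 0.0257
grip_force: 0.0
```

>>> {"method": "carry_out", "body": {"increments": [[[-0.1,-0.3,0],[0,0,0]],[[-0.1,-0.3,0],[0,0,0]],[[-0.1,-0.3,0],[0,0,0]],[[-0.05,-0.3,0],[0,0,0]],[[-0.05,-0.28,0],[0,0,0]]]}}

```text
clock: 9.82
eef_pos: [0.5704, 0.1407, 0.2382]
eef_rot: [[0.993, 0.12, -0.0], [0.12, -0.993, 0.0], [-0.0, -0.0, -1.0]]
wrist_force: [0.3, 0.3, -0.3]
opening: -0.0001
grip_force: 0.0
```

>>> {"method": "carry_out", "body": {"increments": [[[0,0,0],[0,0,0]],[[0,0,0],[0,0,0]]]}}

```text
clock: 9.98
eef_pos: [0.5709, 0.1406, 0.2383]
eef_rot: [[0.992, 0.124, 0.0], [0.124, -0.992, -0.0], [-0.0, 0.0, -1.0]]
wrist_force: [0.5, 0.2, -0.2]
opening: -0.0
grip_force: 0.0
```

```bash
python3 r.py; python3 - <<'E'
from h import *
cv2.imwrite("pics/s1.png",cv2.resize(capture("scene")[120:300,200:430,::-1],None,fx=3,fy=3))
E
```

```text
t 9.98 yaw 7.10 F [ 0.5  0.2 -0.2] M [-0.027  0.09   0.013] pos [0.5709 0.1406 0.2383] j6 90.0 op -0.0000 g 0.0
```

View pics/s1.png

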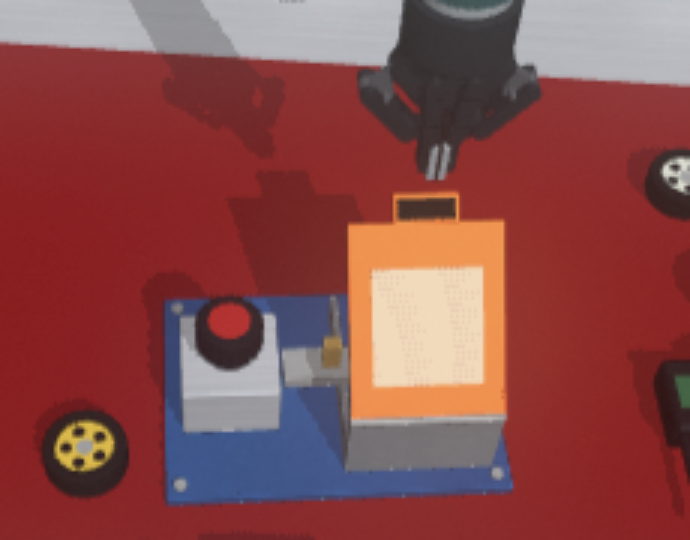

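The fingertips are just in front of and above the tab. I'll descend onto it and follow its arc.

>>> {"method": "carry_out", "body": {"increments": [[[0.02,0.03,0.12],[0,0,0]],[[0,0,0.12],[0,0,0]],[[0,0,0],[0,0,0]]]}}

```text
clock: 10.28
eef_pos: [0.5729, 0.1349, 0.2119]
eef_rot: [[0.993, 0.12, -0.004], [0.12, -0.993, -0.001], [-0.005, 0.001, -1.0]]
wrist_force: [0.2, 0.4, 0.2]
opening: 0.0003
grip_force: 0.0
```

>>> {"method": "carry_out", "body": {"increments": [[[-0.05,0,0.06],[0,0,0]],[[-0.05,0,0.06],[0,0,0]],[[-0.05,0,0.06],[0,0,0]],[[-0.05,0,0.06],[0,0,0]]]}}

```text
clock: 10.62
eef_pos: [0.5535, 0.1337, 0.1901]
eef_rot: [[0.993, 0.122, 0.001], [0.122, -0.993, -0.0], [0.001, 0.0, -1.0]]
wrist_force: [0.4, 0.5, 0.2]
opening: 0.0002
grip_force: 0.3
```

```bash
python3 r.py
```

```text
t 10.62 yaw 7.00 F [0.4 0.5 0.2] M [-0.055 -0.062 -0.065] pos [0.5535 0.1337 0.1901] j6 89.6 op 0.0002 g 0.3
```

There's no contact, so the tip slid just in front of the tab. I'll lift, move back in and press straight down first.

>>> {"method": "carry_out", "body": {"increments": [[[0,0,-0.3],[0,0,0]],[[0.13,0,0],[0,0,0]],[[0.12,0,0],[0,0,0]],[[0,0,0],[0,0,0]]]}}

```text
clock: 10.95
eef_pos: [0.5803, 0.1374, 0.2205]
eef_rot: [[0.992, 0.122, 0.003], [0.122, -0.992, 0.0], [0.003, -0.0, -1.0]]
wrist_force: [-0.4, 0.2, 0.3]
opening: 0.0001
grip_force: 0.0
```

>>> {"method": "carry_out", "body": {"increments": [[[0,0,0.1],[0,0,0]],[[0,0,0.1],[0,0,0]],[[0,0,0],[0,0,0]]]}}

```text
clock: 11.2
eef_pos: [0.5758, 0.1369, 0.1969]
eef_rot: [[0.992, 0.123, -0.007], [0.122, -0.992, -0.001], [-0.007, -0.0, -1.0]]
wrist_force: [-0.4, 0.7, -0.1]
opening: -0.0
grip_force: 0.0
```

>>> {"method": "carry_out", "body": {"increments": [[[0,0,0.05],[0,0,0]],[[0,0,0],[0,0,0]]]}}

```text
clock: 11.37
eef_pos: [0.5776, 0.137, 0.1938]
eef_rot: [[0.992, 0.123, -0.003], [0.123, -0.992, -0.0], [-0.003, 0.0, -1.0]]
wrist_force: [-1.1, -0.5, -0.4]
opening: 0.0
grip_force: 0.0
```

>>> {"method": "carry_out", "body": {"increments": [[[0,0,0.05],[0,0,0]],[[0,0,0],[0,0,0]]]}}

```text
clock: 11.53
eef_pos: [0.5782, 0.1371, 0.1895]
eef_rot: [[0.992, 0.123, -0.001], [0.123, -0.992, -0.0], [-0.001, 0.0, -1.0]]
wrist_force: [-0.5, -0.1, -0.5]
opening: -0.0
grip_force: 0.0
```

```bash
python3 - <<'E'
from h import *
a=cv2.resize(capture("scene")[140:270,250:400,::-1],None,fx=3,fy=3); b=cv2.resize(capture("top")[140:270,170:270,::-1],None,fx=3,fy=3)
cv2.imwrite("pics/s2.png",np.hstack([a,b]))
E
```

```text
(no output)
```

View pics/s2.png

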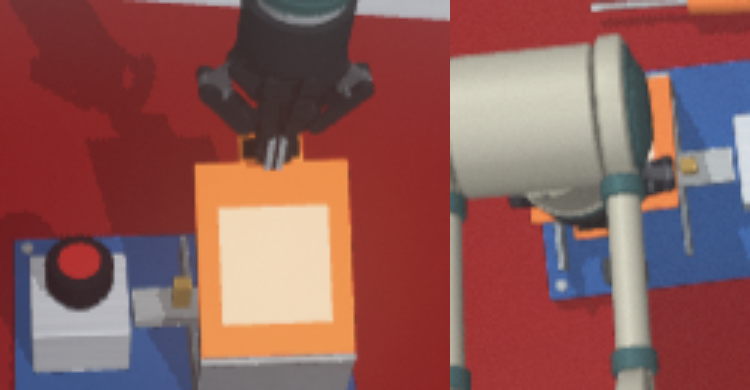

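The tip is over the tab/lid border at about (342,196) and the lid hasn't moved, so it is just short of contact. I'll move slightly forward and keep going down.

>>> {"method": "carry_out", "body": {"increments": [[[-0.06,0,0.04],[0,0,0]],[[0,0,0.03],[0,0,0]]]}}

```text
clock: 11.8
eef_pos: [0.5717, 0.1363, 0.1832]
eef_rot: [[0.992, 0.123, -0.001], [0.123, -0.992, -0.0], [-0.001, 0.0, -1.0]]
wrist_force: [-0.6, 0.7, 0.2]
opening: 0.0001
grip_force: 0.0
```

>>> {"method": "carry_out", "body": {"increments": [[[0,0,0.05],[0,0,0]],[[0,0,0],[0,0,0]]]}}

```text
clock: 11.97
eef_pos: [0.5721, 0.1363, 0.1773]
eef_rot: [[0.992, 0.122, -0.001], [0.122, -0.992, -0.0], [-0.001, 0.0, -1.0]]
wrist_force: [-0.4, -0.1, -0.3]
opening: 0.0002
grip_force: 0.0
```

>>> {"method": "carry_out", "body": {"increments": [[[-0.03,0,0.05],[0,0,0]],[[0,0,0],[0,0,0]]]}}

```text
clock: 12.13
eef_pos: [0.569, 0.1359, 0.1724]
eef_rot: [[0.992, 0.123, -0.002], [0.123, -0.992, -0.0], [-0.002, 0.0, -1.0]]
wrist_force: [-0.0, 0.6, 0.4]
opening: 0.0002
grip_force: 0.0
```

```bash
python3 - <<'E'
from h import *
a=cv2.resize(capture("scene")[140:270,280:400,::-1],None,fx=3,fy=3); b=cv2.resize(capture("wrist")[:,:,::-1],(440,330))
b=cv2.copyMakeBorder(b,0,60,0,0,cv2.BORDER_CONSTANT)
cv2.imwrite("pics/s3.png",np.hstack([a,b]))
E
```

```text
(no output)
```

View pics/s3.png

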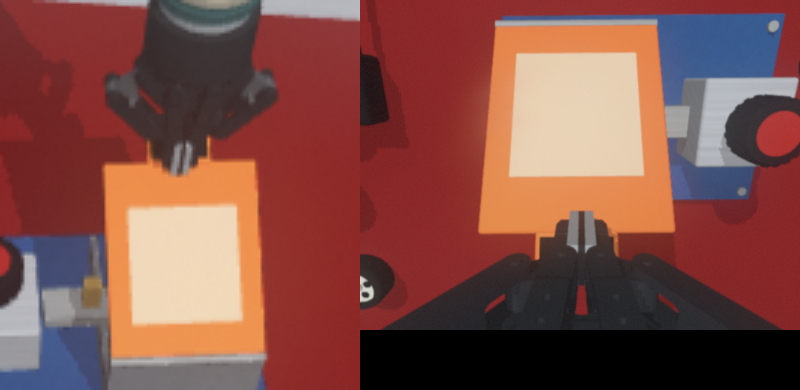

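The wrist view shows the lid's front corners at full-image (153,295) and (397,296), with the tip apparently over the front edge. I'll triangulate them against the scene view.

```bash
python3 - <<'E'
from h import *
W,S,T=camera_info("wrist"),camera_info("scene"),camera_info("top")
im=capture("wrist"); h=cv2.cvtColor(im,cv2.COLOR_RGB2HSV)
m=((h[...,0]>5)&(h[...,0]<20)&(h[...,1]>150)&(h[...,2]>150))
for c in (165,200,350,385): k=np.flatnonzero(m[:,c]); print(c,k.min(),k.max())
s=capture("scene"); hs=cv2.cvtColor(s,cv2.COLOR_RGB2HSV); ms=((hs[...,0]>5)&(hs[...,0]<20)&(hs[...,1]>150)&(hs[...,2]>170))
for c in (320,326,358,364): k=np.flatnonzero(ms[175:240,c])+175; print("scene",c,k.min())
for k,a,b,t in (("L",(153,295),(367.8,193.6),(195.4,207)),("R",(397,296),(316,194.4),(244.4,201.6))):
    print(k,tri(ray(W,a),ray(S,b)),tri(ray(W,a),ray(T,t)))
for n,c in (("scene",S),("wrist",W)):
    p=cv2.projectPoints(np.array(readout.get_obs()["eef_pos"])[None],c["rvec"],c["tvec"],c["camera_matrix"],None)[0]; print(n,"TCP px",p.ravel())
E
```

```text
165 111 298
200 35 297
350 34 296
385 130 296
scene 320 195
scene 326 194
scene 358 193
scene 364 193
L (array([0.53722344, 0.20683127, 0.14674188]), np.float64(0.0056186125808600305)) (array([0.57090396, 0.19332575, 0.19431362]), np.float64(0.010142368574643582))
R (array([0.5722795 , 0.08391787, 0.17593805]), np.float64(0.0013346852301357511)) (array([0.58356815, 0.08653423, 0.19192517]), np.float64(0.010354095627404834))
scene TCP px [338.38969133 195.62359338]
wrist TCP px [282.74819571 284.12182693]
```

The scene view is face-on to the lid, so a lowering barely moves its rows. The front edge has narrowed from 52 to 50.7 px, so the lid has been going down under the tip with very little force. I'll shift out onto the tab and follow the arc.

>>> {"method": "carry_out", "body": {"increments": [[[0,0,-0.15],[0,0,0]],[[-0.2,-0.01,0],[0,0,0]],[[0,0,0.1],[0,0,0]],[[0,0,0],[0,0,0]]]}}

```text
clock: 12.67
eef_pos: [0.5483, 0.1345, 0.1769]
eef_rot: [[0.992, 0.123, -0.003], [0.123, -0.992, -0.0], [-0.003, -0.0, -1.0]]
wrist_force: [-0.4, 0.2, 0.7]
opening: 0.0
grip_force: 0.4
```

>>> {"method": "carry_out", "body": {"increments": [[[-0.02,0,0.06],[0,0,0]],[[-0.02,0,0.06],[0,0,0]]]}}

```text
clock: 12.83
eef_pos: [0.5466, 0.1341, 0.1657]
eef_rot: [[0.992, 0.122, 0.001], [0.122, -0.992, -0.0], [0.001, 0.0, -1.0]]
wrist_force: [0.9, -0.2, 0.4]
opening: -0.0002
grip_force: 0.3
```

>>> {"method": "carry_out", "body": {"increments": [[[-0.03,0,0.06],[0,0,0]],[[-0.03,0,0.06],[0,0,0]]]}}

```text
clock: 13.0
eef_pos: [0.5401, 0.1333, 0.1532]
eef_rot: [[0.992, 0.122, -0.0], [0.122, -0.992, -0.0], [-0.0, 0.0, -1.0]]
wrist_force: [0.5, 0.1, 0.8]
opening: -0.0004
grip_force: 0.2
```

```bash
python3 r.py; python3 - <<'E'
from h import *
W=camera_info("wrist"); im=capture("wrist"); h=cv2.cvtColor(im,cv2.COLOR_RGB2HSV)
a=cv2.resize(capture("scene")[140:270,280:400,::-1],None,fx=3,fy=3); b=cv2.resize(im[:,:,::-1],(440,330))
b=cv2.copyMakeBorder(b,0,60,0,0,cv2.BORDER_CONSTANT)
cv2.imwrite("pics/s4.png",np.hstack([a,b]))
E
```

```text
t 13.00 yaw 7.03 F [0.5 0.1 0.8] M [ 0.066 -0.099  0.045] pos [0.5401 0.1333 0.1532] j6 89.7 op -0.0004 g 0.2
```

View pics/s4.png

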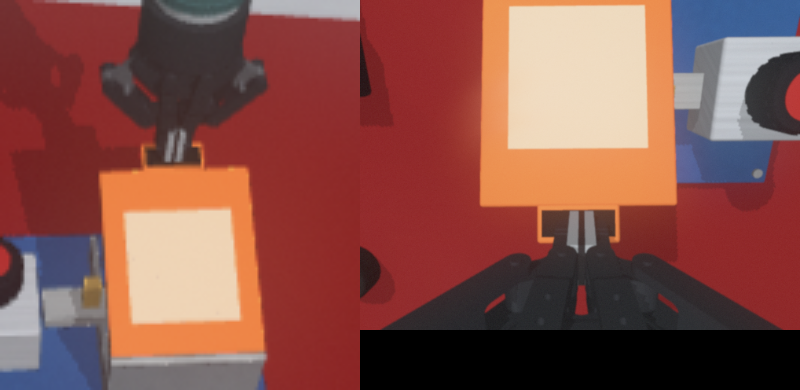

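The fingers now sit on the tab and the lid is following down. Continuing along the arc.

>>> {"method": "carry_out", "body": {"increments": [[[-0.021,0,0.055],[0,0,0]],[[-0.021,0,0.055],[0,0,0]],[[-0.021,0,0.055],[0,0,0]],[[-0.021,0,0.055],[0,0,0]]]}}

```text
clock: 13.43
eef_pos: [0.5315, 0.1323, 0.1318]
eef_rot: [[0.992, 0.123, 0.0], [0.123, -0.992, -0.0], [0.0, 0.0, -1.0]]
wrist_force: [-0.0, 0.0, -0.1]
opening: 0.0006
grip_force: 0.2
```

>>> {"method": "carry_out", "body": {"increments": [[[-0.013,0,0.05],[0,0,0]],[[-0.013,0,0.05],[0,0,0]],[[-0.012,0,0.05],[0,0,0]]]}}

```text
clock: 13.68
eef_pos: [0.5277, 0.1318, 0.1168]
eef_rot: [[0.992, 0.122, 0.0], [0.122, -0.992, -0.0], [0.0, 0.0, -1.0]]
wrist_force: [0.6, 0.3, 0.1]
opening: -0.0001
grip_force: 0.2
```

>>> {"method": "carry_out", "body": {"increments": [[[-0.01,0,0.04],[0,0,0]],[[0,0,0.04],[0,0,0]]]}}

```text
clock: 13.85
eef_pos: [0.5263, 0.1316, 0.1093]
eef_rot: [[0.992, 0.123, -0.001], [0.123, -0.992, -0.0], [-0.001, 0.0, -1.0]]
wrist_force: [-5.0, -1.4, 23.8]
opening: -0.0001
grip_force: 11.3
```

>>> {"method": "carry_out", "body": {"increments": [[[-0.01,0,0.04],[0,0,0]],[[0,0,0.04],[0,0,0]]]}}

```text
clock: 14.02
eef_pos: [0.5254, 0.1315, 0.1027]
eef_rot: [[0.992, 0.123, -0.0], [0.123, -0.992, -0.0], [-0.0, 0.0, -1.0]]
wrist_force: [-3.5, -0.0, 5.3]
opening: 0.0002
grip_force: 3.0
```

Ball contact: 24 N, then 5 N. I'll push on to fully shut.

>>> {"method": "carry_out", "body": {"increments": [[[0,0,0.04],[0,0,0]],[[0,0,0.03],[0,0,0]]]}}

```text
clock: 14.18
eef_pos: [0.5256, 0.1316, 0.094]
eef_rot: [[0.992, 0.123, -0.0], [0.123, -0.992, -0.0], [-0.0, 0.0, -1.0]]
wrist_force: [0.8, -0.1, -0.3]
opening: 0.0001
grip_force: 0.0
```

>>> {"method": "carry_out", "body": {"increments": [[[0,0,0.03],[0,0,0]],[[0,0,0],[0,0,0]]]}}

```text
clock: 14.35
eef_pos: [0.5259, 0.1316, 0.0908]
eef_rot: [[0.992, 0.122, -0.0], [0.122, -0.992, -0.0], [-0.0, 0.0, -1.0]]
wrist_force: [-0.0, 0.2, -0.5]
opening: -0.0001
grip_force: 0.0
```

>>> {"method": "carry_out", "body": {"increments": [[[0,0,0.02],[0,0,0]],[[0,0,0],[0,0,0]]]}}

```text
clock: 14.52
eef_pos: [0.526, 0.1316, 0.0905]
eef_rot: [[0.992, 0.123, 0.0], [0.123, -0.992, -0.0], [0.0, 0.0, -1.0]]
wrist_force: [-3.0, 0.5, 11.3]
opening: 0.0001
grip_force: 5.4
```

It presses solid at z of about 0.0905, so it is shut. I'll retract and check.

>>> {"method": "carry_out", "body": {"increments": [[[0,0,-0.2],[0,0,0]],[[0,0,-0.4],[0,0,0]],[[0,0,-0.4],[0,0,0]],[[0,0,-0.4],[0,0,0]],[[-0.4,0,0],[0,0,0]]]}}

```text
clock: 14.93
eef_pos: [0.4996, 0.1279, 0.2386]
eef_rot: [[0.992, 0.122, 0.027], [0.122, -0.993, 0.003], [0.027, 0.0, -1.0]]
wrist_force: [1.5, 0.2, 2.3]
opening: -0.0
grip_force: 0.0
```

>>> {"method": "carry_out", "body": {"increments": [[[-0.4,0,0],[0,0,0]],[[-0.4,0,0],[0,0,0]],[[-0.4,0,0],[0,0,0]],[[0,0,0],[0,0,0]],[[0,0,0],[0,0,0]]]}}

```text
clock: 15.35
eef_pos: [0.3652, 0.1119, 0.2294]
eef_rot: [[0.992, 0.123, 0.001], [0.123, -0.992, 0.0], [0.001, 0.0, -1.0]]
wrist_force: [0.1, 0.3, -0.4]
opening: -0.0002
grip_force: 0.0
```

```bash
python3 r.py; python3 - <<'E'
from h import *
s=capture("scene");t=capture("top")
a=cv2.resize(s[140:320,190:400,::-1],None,fx=2,fy=2); b=cv2.resize(t[130:310,170:350,::-1],None,fx=2,fy=2)
cv2.imwrite("pics/s5.png",np.hstack([a,b]))
E
```

```text
t 15.35 yaw 7.05 F [ 0.1  0.3 -0.4] M [-0.033 -0.003  0.008] pos [0.3652 0.1119 0.2294] j6 89.5 op -0.0002 g 0.0
```

View pics/s5.png

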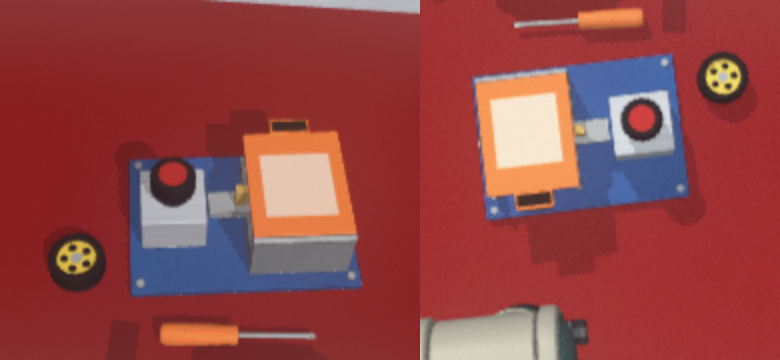

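Both views show the lid flat and shut, with the tyre and driver undisturbed and the arm clear.

```bash
python3 -c "
from workcell import workorder; print(workorder.job_done())"
```

```text
the job is handed in; nothing more can be done
None
```

The job is handed in: I turned the dial back to its stop (1.8 N m), fed it in three clicks clockwise by feel, pressed the guard until it snapped shut and let go, at about 15 s; my first pass at the guard missed the tab and the next pushed on the lid just behind it, before I moved onto the tab.

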